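# Kit a gear train onto two posts in assembly order

### The job

Kit up the gear train on the two kit posts in assembly order. On the tall post put the large bearing first, then the spacer sleeve, then the large gear; on the short post put the small bearing first, then the small gear. Thread every part fully down onto the one below it, lying level, the gears with their hubs up.

Things in the scene. Friction and masses are not known exactly. Their poses are not given: they have to be found in the camera images.
- tall_post: Fixed kit stand with the taller post: round dark steel base 80 mm across and 8 mm thick, on it a collar 28 mm across whose top (the seat) is 14 mm above the bench, and a vertical steel post 12 mm in diameter that ends 76 mm above the bench; its last 11 mm taper to a 4 mm point. Origin: centre of the underside, on the post's axis, at bench height; z up.
- short_post: Fixed kit stand with the shorter, thinner post: square dark steel base 64 x 64 mm, 8 mm thick, on it a collar 20 mm across whose top (the seat) is 14 mm above the bench, and a vertical steel post 8.4 mm in diameter that ends 52 mm above the bench; its last 11 mm taper to a 4 mm point. Origin: centre of the underside, on the post's axis, at bench height; z up.
- large_bearing: The larger of the two ball bearings, steel with a dark ring between its races, lying flat on the bench: 52 mm outside diameter, 16 mm high, its bore passes a pin of up to 16 mm. Origin: centre of the underside, on the bore's axis; z up along the axis.
- sleeve: Plain steel spacer sleeve (short thick tube), standing on end: 30 mm outside diameter, 16 mm bore, 20 mm high. Origin: centre of the underside, on the axis; z up along the axis.
- large_gear: The larger steel gear wheel, 30 teeth, lying flat with its hub up: 64 mm across the teeth, toothed disc 9 mm thick, above it a round hub 30 mm in diameter that ends 20 mm above the underside, 16 mm bore right through. Grip it by the hub. Origin: centre of the underside, on the bore's axis; z up towards the hub.
- small_bearing: The smaller of the two ball bearings, steel with a dark ring between its races, lying flat: 40 mm outside diameter, 12 mm high, its bore passes a pin of up to 12 mm. Origin: centre of the underside, on the bore's axis; z up along the axis.
- small_gear: The smaller steel gear wheel, 20 teeth, lying flat with its hub up: 44 mm across the teeth, toothed disc 9 mm thick, above it a round hub 24 mm in diameter that ends 20 mm above the underside, 12 mm bore right through. Grip it by the hub. Origin: centre of the underside, on the bore's axis; z up towards the hub.
Things that resemble listed ones, but are neither listed nor needed, are in the scene too. What is shaped like the small_gear but orange is not meant.

How it is judged (in metres and radians):
At the end, for the whole second after the job is handed in: Up the tall post: large bearing, sleeve, large gear; up the short post: small bearing, small gear. Each within 5 mm of the post's axis, its underside within 3 mm of its resting height (14, 30, 50; 14, 26 mm above the bench), level within 0.12 rad, hubs up, at rest (under 0.02 m/s) (horizontal distance between each of large_bearing, sleeve, large_gear and tall_post below 0.005 m and z of large_bearing in the frame of tall_post between 0.011 and 0.017 m and angle between each of large_bearing, sleeve, large_gear, small_bearing, small_gear's own z axis and vertical below 0.12 rad and linear speed of each of large_bearing, sleeve, large_gear, small_bearing, small_gear below 0.02 m/s and z of sleeve in the frame of tall_post between 0.027 and 0.033 m and z of large_gear in the frame of tall_post between 0.047 and 0.053 m and horizontal distance between each of small_bearing, small_gear and short_post below 0.005 m and z of small_bearing in the frame of short_post between 0.011 and 0.017 m and z of small_gear in the frame of short_post between 0.023 and 0.029 m); the robot touches nothing.
It also fails if it takes over 112 s, if anything falls off the work surface, if the arm or the gripper's body presses on something with over 40 N, if the wrist force passes 120 N, or if a joint passes its speed limit or range.

### The arm

A 6-joint arm with a two-finger parallel gripper is mounted at the origin on a cart in front of the work surface, level with it; the furniture and walls round the work are solid. World frame = base frame: x ahead of the robot, y to its left, z up, the work surface at z = 0. Lengths are in mm, angles in rad, forces in N, time in s.
With the tool pointing down it reaches from about 425 to 950 mm from the base axis. Payload 14.7 kg.
Tool frame: the origin (TCP) lies at the very end of the fingers, on their centre line; the grasp point (between the pads) lies grasp_offset behind it (grasp_offset is the distance from the TCP to the grasp point, in mm); z points along the fingers, y is the line along which they close (so a half turn about z gives the same grasp; the last joint's range is limited). The gripper opens to 85 mm and grips with 20 to 120 N. Pads are 22 mm wide; open, the fingers measure 114 mm over their backs; the gripper's body (76 mm by 85 mm) begins 54 mm behind the grasp point. The pads swing forward as they close: fully open they stand 13 mm farther back than shut.
Start: joints at [1.261, 0.48, 1.596, -0, 1.065, -0.047], TCP at [168.836, 627.684, 231.297] pointing down, gripper open.
Joint ranges: [-2.75, 2.75], [-0.82, 2.05], [0.23, 2.67], [-1.56, 4.7], [0.09, 2.69], [-2.92, 2.92]. Speed limits (rad/s): [1.89, 1.89, 2.39, 3.01, 3.01, 3.01].

### API

Orientations are given as [roll, pitch, yaw] about the fixed x, y, z axes, in that order (R = Rz(yaw) Ry(pitch) Rx(roll)).
In Python, from station import * gives the robot as it stands.
- The arm moves only by the tool servo_tool, never from a script. Its argument "moves" is a list of rows, each a list of 5 numbers: the shift along the tool's x, y, z as a fraction of full scale, then the turn about the tool's z as a fraction of full scale, then the opening, from 0 (shut) to 1 (fully open). A call has 1 to 12 rows; each row is the pose to reach, as a shift and turn from the pose commanded when the call began, along the tool's axes at that moment; what a row does not reach only later rows make up. Full scale, the value 1, is 0.25 m for a shift and 1.5 rad for a turn. A row lasts 1/10 s, in which the tool goes at most 50 mm and 8.59 degrees, less where a joint would pass 70% of its speed; a pose out of reach is approached as far as the arm can. A call with a number of a shift or a turn outside -1 to 1 is refused whole. A call with a gripper value outside its range is refused whole. The fingers move at their own pace and stop on an object; "grip_force" is the grip in N (left out, the last holds). Time passes only in rows, so rows that repeat a pose let the fingers close. It gives the time, the measured TCP pose, the force, the opening and the grip force at its end, in the units of the state.
- get_state(): the state, without advancing time (a new reading comes with each control period).
- get_image(name): name is "side" or "top"; returns a dict with "image" (400x640x3 uint8, blue, green, red), "camera_matrix" (3x3 intrinsics, pixels), "view" (4x4, takes a point from world to camera coordinates). Camera axes: x right, y down, z forward; pixel columns grow to the right and rows downward; lengths in mm; the calibration is good to about 2 mm. A picture is of the moment at which its call begins. There is no depth.
- job_done(): hands the job in; it is judged then, once.
The state is a dict: "time_s": time; "joint_pos": joint angles; "dq": joint speeds; "joint_efforts": joint torques, N m; "eef_pos": TCP position; "tool_rot": TCP orientation; "wrist_force": force on the tool from outside, world axes, zero at the start; "moment": the same for the moment, N m; "gripper_width": opening from 0.0 (shut) to 1.0 (fully open); "grip_force": force on a finger pad.
Only numpy, scipy, OpenCV 4.12 (cv2) and the standard library are available. Lean on these libraries where they do the work, as an engineer would, in place of code of your own. Each camera call takes 0.05 s, during which the arm holds its last target. There are 200 camera calls.

## Working session

There is one attempt and no reset: what is moved stays moved. The work goes in short steps, Python scripts to look and compute and a tool call to move; the robot and the scene stay as the last step left them, time stands still between calls to the robot, and variables do not carry over. Pictures are saved under pics/ and viewed, at most 14 in all, crops included, and the job is handed in when it is done.

Besides the shell and the picture viewer there is one more tool, called after ">>>" as name(argument=value, ...) on one line, values as JSON. servo_tool: Moves the arm, as the interface text tells. Shift numbers are shares of 0.25 m and turn numbers shares of 1.5 rad, none past 1 either way. Its arguments: {"type":"object","properties":{"moves":{"type":"array","items":{"type":"array","items":{"type":"number","minimum":-1,"maximum":1}}},"grip_force":{"type":"number"}},"required":["moves"]}

```bash
ls; mkdir -p pics; python3 - <<'E'
from station import *
import cv2
print(get_state())
for n in("top","side"):
    d=get_image(n); cv2.imwrite(f"pics/{n}0.png",d["image"]); print(d["camera_matrix"],d["view"])
E
```

```text
pics
{'time_s': 0.0, 'joint_pos': array([ 1.26141741e+00,  4.80844247e-01,  1.59690599e+00,  4.15168071e-06,
        1.06509341e+00, -4.65869114e-02]), 'dq': array([-1.16169905e-03, -8.62317107e-05, -1.48278189e-03, -6.71251340e-04,
        8.55198692e-04, -4.91062845e-04]), 'joint_efforts': array([ 3.05938920e-03, -9.50632739e+01, -4.30185986e+01,  3.91627987e-05,
        1.22878002e-02,  8.63517062e-05]), 'eef_pos': array([168.69398317, 627.28034443, 230.65236926]), 'tool_rot': array([-3.14034319e+00, -6.18843976e-05,  2.87879860e+00]), 'wrist_force': array([-0.96718074, -1.39516023,  0.00463425]), 'moment': array([ 0.0409171 , -0.01203872,  0.00697316]), 'grip_force': 0.0, 'gripper_width': 1.000630592779959}
[[485.0891927    0.         320.06190995]
 [  0.         485.0891927  197.84941552]
 [  0.           0.           1.        ]] [[ 2.45153643e-02 -9.99612710e-01  1.31691636e-02  2.23192000e+01]
 [-9.91079254e-01 -2.60280579e-02 -1.30707507e-01  5.11906359e+02]
 [ 1.30999653e-01 -9.84734268e-03 -9.91333506e-01  1.14022196e+03]
 [ 0.00000000e+00  0.00000000e+00  0.00000000e+00  1.00000000e+00]]
[[418.3890301    0.         324.78142256]
 [  0.         418.3890301  202.0666813 ]
 [  0.           0.           1.        ]] [[-9.97940608e-01 -6.10360680e-02  1.97266786e-02  4.91535985e+02]
 [-5.28999132e-02  6.09179486e-01 -7.91266045e-01  5.07139152e+01]
 [ 3.62786802e-02 -7.90680057e-01 -6.11153749e-01  9.02322761e+02]
 [ 0.00000000e+00  0.00000000e+00  0.00000000e+00  1.00000000e+00]]
```

View pics/top0.png

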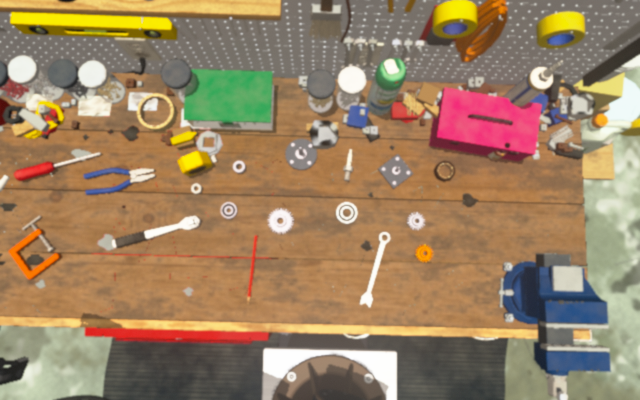

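View pics/side0.png

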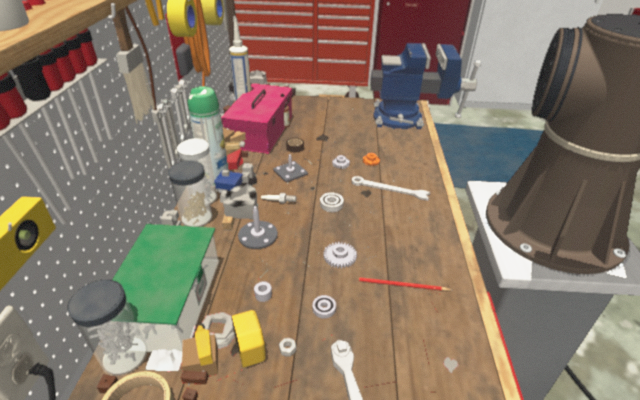

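The top view shows the large bearing (347,212), small bearing (229,210), large gear (281,221), small gear (416,221), sleeve probably (239,167), tall post (301,154) and short post (396,171). In the side view: large gear (340,254), sleeve (263,291), bearings (332,202) and (324,306). Next I'll make enlarged crops.

```bash
cat > h.py <<'E'
from station import *
import cv2, numpy as np
C={}
def grab(n):
    C[n]=get_image(n); return C[n]["image"]
def mosaic(im,cs,fn,h=25,s=4):
    t=[]
    for u,v in cs:
        c=cv2.resize(im[v-h:v+h,u-h:u+h],None,fx=s,fy=s,interpolation=cv2.INTER_CUBIC)
        for k in range(0,2*h,5):
            L=10 if k%10==5 else 5
            c[:L,k*s]=(0,255,0); c[k*s,:L]=(0,255,0)
        cv2.putText(c,f"{u-h},{v-h}",(12,2*h*s-6),0,.45,(0,255,255),1); t.append(c)
    while len(t)%4: t.append(t[0]*0)
    cv2.imwrite(fn,cv2.vconcat([cv2.hconcat(t[i:i+4]) for i in range(0,len(t),4)]))
def ray(n,u,v,z):
    d=C[n];K=d["camera_matrix"];V=d["view"]
    r=V[:3,:3].T@np.linalg.solve(K,[u,v,1]);o=-V[:3,:3].T@V[:3,3]
    return o+r*(z-o[2])/r[2]
def proj(n,p):
    d=C[n];q=d["camera_matrix"]@(d["view"][:3,:3]@np.array(p,float)+d["view"][:3,3]);return q[:2]/q[2]
E
python3 - <<'E'
from h import *
mosaic(grab("top"),[(301,154),(396,171),(347,212),(239,167),(281,221),(229,210),(416,221),(196,188)],"pics/tm.png")
mosaic(grab("side"),[(257,230),(290,165),(332,202),(263,291),(340,254),(324,306),(341,160),(288,345)],"pics/sm.png")
E
```

```text
(no output)
```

View pics/tm.png

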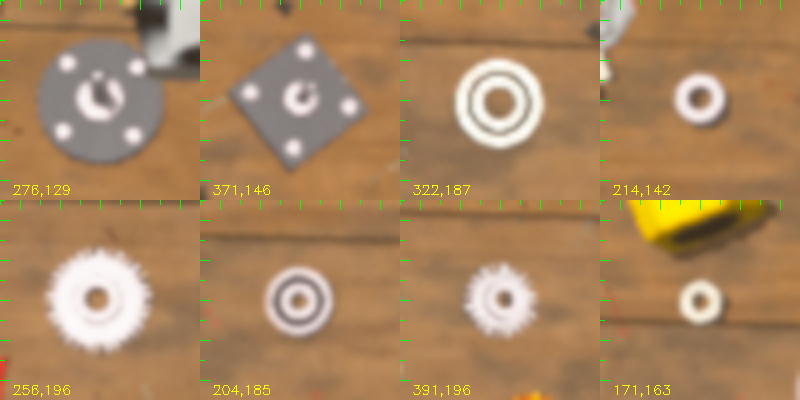

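View pics/sm.png

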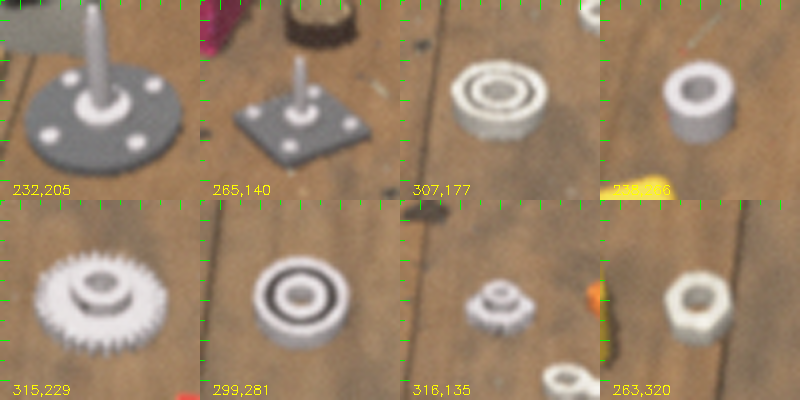

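The top crops are clean. The tall base is centred at about (300.6,153.8) and the short base at (395.2,171). The large bearing is at (346.4,212.4), the sleeve at (238.6,166.4), the gears at (280.4,220.4) and (415.9,220.6), and the small bearing at (228.4,209.9). (196,188) is a hex nut, so a decoy. I'll refine these with silhouette centroids in both cameras.

```bash
cat >> h.py <<'E'
from scipy.optimize import least_squares
th=np.linspace(0,2*np.pi,60)
MODEL=dict(tall=[(40,0),(40,8)],lb=[(26,0),(26,16)],sleeve=[(15,0),(15,20)],lg=[(31,0),(31,9),(15,20)],sb=[(20,0),(20,12)],sg=[(21,0),(21,9),(12,20)])
def cent(c):
    m=cv2.moments(c.astype(np.float32)); return np.array([m["m10"],m["m01"]])/m["m00"],m["m00"]
def sil(n,part,x,y,dz=0):
    P=[proj(n,(x+r*np.cos(t),y+r*np.sin(t),z+dz)) for r,z in MODEL[part] for t in th]
    return cent(cv2.convexHull(np.array(P,np.float32)))
def blob(im,u,v,h=26,sat=75):
    c=im[v-h:v+h,u-h:u+h]; hsv=cv2.cvtColor(c,cv2.COLOR_BGR2HSV)
    m=(hsv[...,1]<sat).astype(np.uint8)
    k,l,s,ce=cv2.connectedComponentsWithStats(m)
    i=1+np.argmin([np.hypot(*(ce[j]-h))-.3*np.sqrt(s[j][4]) for j in range(1,k)])
    cs,_=cv2.findContours((l==i).astype(np.uint8),cv2.RETR_EXTERNAL,cv2.CHAIN_APPROX_NONE)
    f=np.zeros_like(m);cv2.drawContours(f,[max(cs,key=cv2.contourArea)],-1,1,-1)
    M=cv2.moments(f,True); return np.array([M["m10"],M["m01"]])/M["m00"]+(u-h,v-h),M["m00"]
def locate(n,part,u,v,dz=0,**k):
    c,a=blob(C[n]["image"],u,v,**k); p0=ray(n,*c,8+dz)[:2]
    s=least_squares(lambda p:sil(n,part,*p,dz)[0]-c,p0,x_scale=1,diff_step=1e-3)
    return s.x.round(1),round(a/sil(n,part,*s.x,dz)[1],2)
E
python3 - <<'E'
from h import *
grab("top");grab("side")
T=dict(tall=(301,154),lb=(347,212),sleeve=(239,167),lg=(281,221),sb=(229,210),sg=(416,221))
S=dict(lb=(332,202),sleeve=(263,291),lg=(340,254),sb=(324,306),sg=(341,160))
for k in T:
    print(k,locate("top",k,*T[k]),locate("side",k,*S[k]) if k in S else "")
print("tall",ray("top",300.6,153.8,7),"short",ray("top",395.2,171.0,7))
E
```

```text
tall (array([637.3,  73.7]), 1.33) 
lb (array([479.1, -30.3]), 1.13) (array([479.2, -33.1]), 1.15)
sleeve (array([587.7, 238.8]), 1.04) (array([587.3, 235.7]), 1.05)
lg (array([455.8, 131.6]), 1.06) (array([455.5, 128.2]), 1.11)
sb (array([478.7, 259.8]), 1.08) (array([478.5, 257.1]), 1.09)
sg (array([ 464. , -202.1]), 1.07) (array([ 464.4, -205.2]), 1.23)
tall [624.57458018  86.47259287   7.        ] short [ 587.22514551 -150.9370669     7.        ]
```

The cameras agree in x and differ by about 3 mm in y, so I'll use the mean. Next I'll check the obstacles round the posts and the post position from the side camera.

```bash
python3 - <<'E'
from h import *
import station
print([a for a in dir(station) if a[0]!='_'], getattr(station,'grasp_offset',None))
t=grab("top");s=grab("side")
print("tall side",ray("side",257.3,231.2,14),"short side",ray("side",289.6,168.1,14))
a=cv2.resize(t[80:205,250:450],(800,500),interpolation=cv2.INTER_CUBIC)
b=cv2.resize(s[110:260,160:360],(800,600),interpolation=cv2.INTER_CUBIC)
cv2.imwrite("pics/a.png",a);cv2.imwrite("pics/b.png",b)
E
```

```text
['Unreachable', 'get_image', 'get_state', 'grasp_offset', 'job_done'] 18.700000000000003
tall side [624.66412564  86.1461022   14.        ] short side [ 589.34270904 -151.84856027   14.        ]
```

View pics/a.png

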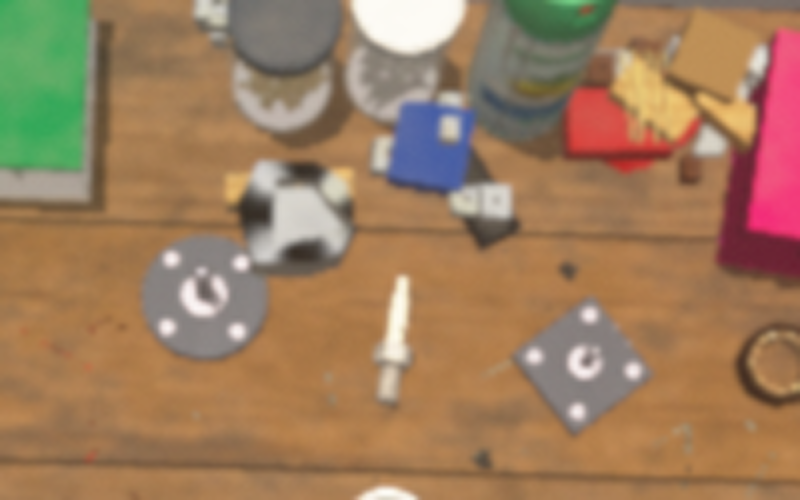

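View pics/b.png

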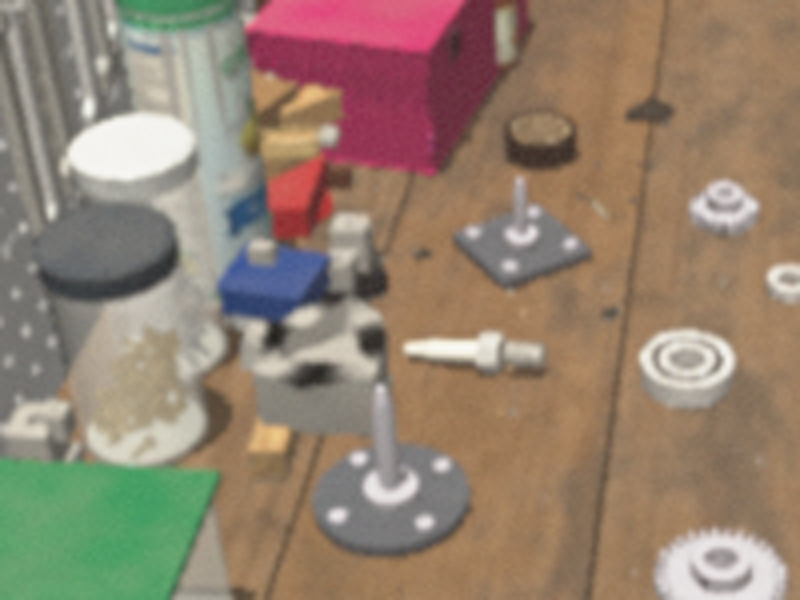

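Short post is about (588,-151.5) and tall post about (624.6,86). An engine-like block stands at +x,-y of the tall post. Closing along world x (yaw π/2) keeps the fingers clear of it. First I turn the tool and approach the small bearing.

>>> servo_tool(moves=[[-0.98, -0.566, 0, 0.872, 0.65], [-0.98, -0.566, 0, 0.872, 0.65], [-0.98, -0.566, 0, 0.872, 0.65], [-0.98, -0.566, 0, 0.872, 0.65], [-0.98, -0.566, 0, 0.872, 0.65], [-0.98, -0.566, 0, 0.872, 0.65], [-0.98, -0.566, 0, 0.872, 0.65], [-0.98, -0.566, 0, 0.872, 0.65], [-0.98, -0.566, 0, 0.872, 0.65], [-0.98, -0.566, 0, 0.872, 0.65], [-0.98, -0.566, 0, 0.872, 0.65], [-0.98, -0.566, 0, 0.872, 0.65]], grip_force=60)

```text
time_s: 1.6
eef_pos: [368.6, 427.5, 231.3]
tool_rot: [3.142, 0.0, 1.574]
wrist_force: [-0.4, 0.6, 0.4]
gripper_width: 0.651
grip_force: 0.0
```

>>> servo_tool(moves=[[-0.676, 0.44, 0.3, 0, 0.65], [-0.676, 0.44, 0.3, 0, 0.65], [-0.676, 0.44, 0.3, 0, 0.65], [-0.676, 0.44, 0.5, 0, 0.65], [-0.676, 0.44, 0.764, 0, 0.65], [-0.676, 0.44, 0.764, 0, 0.65], [-0.676, 0.44, 0.764, 0, 0.65], [-0.676, 0.44, 0.764, 0, 0.65]])

```text
time_s: 2.4
eef_pos: [478.1, 258.2, 39.9]
tool_rot: [-3.139, 0.001, 1.571]
wrist_force: [-0.3, 0.4, 1.1]
gripper_width: 0.647
grip_force: 0.0
```

```bash
python3 - <<'E'
from h import *
t=grab("top");s=grab("side");print(get_state()["eef_pos"])
a=cv2.resize(t[160:260,180:280],(400,400),interpolation=cv2.INTER_CUBIC)
b=cv2.resize(s[240:340,275:375],(400,400),interpolation=cv2.INTER_CUBIC)
cv2.imwrite("pics/c.png",cv2.hconcat([a,b]))
E
```

```text
[479.45086003 259.484257    42.1436907 ]
```

View pics/c.png

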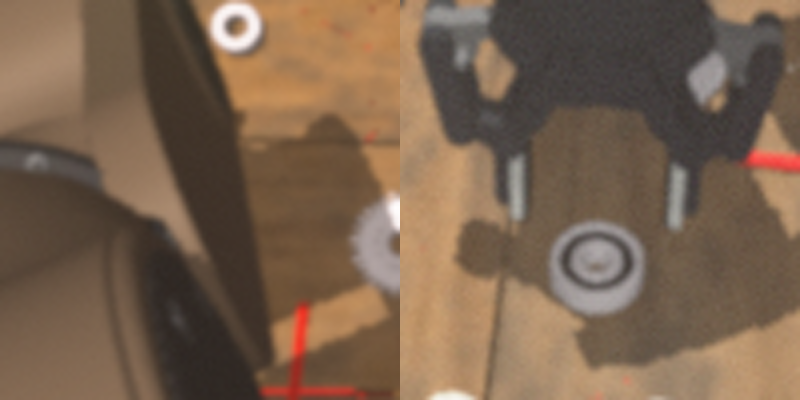

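Pads straddle the small bearing symmetrically in the side view (tip mid-point ≈ (323.7,295.4)). I lower, grip and lift.

```bash
python3 - <<'E'
from h import *
grab("side")
for z in(40,44,48):print(z,proj("side",(478.6,269.5,z)),proj("side",(478.6,258.5,z)))
E
```

```text
40 [323.71510908 298.92448862] [324.13514206 293.64687491]
44 [323.75984452 297.32461019] [324.18080389 292.04846826]
48 [323.80490291 295.71318206] [324.22679118 290.43866883]
```

>>> servo_tool(moves=[[0, 0, 0.08, 0, 0.65], [0, 0, 0.148, 0, 0.65], [0, 0, 0.148, 0, 0.65], [0, 0, 0.148, 0, 0.2], [0, 0, 0.148, 0, 0.2], [0, 0, 0.148, 0, 0.2], [0, 0, 0.148, 0, 0.2], [0, 0, 0.148, 0, 0.2], [0, 0, 0.148, 0, 0.2], [0, 0, 0.148, 0, 0.2]], grip_force=60)

```text
time_s: 3.55
eef_pos: [479.4, 259.2, 5.5]
tool_rot: [3.14, -0.001, 1.571]
wrist_force: [-5.0, 1.8, 12.9]
gripper_width: 0.425
grip_force: 58.5
```

>>> servo_tool(moves=[[0, 0, -0.1, 0, 0.2], [0, 0, -0.3, 0, 0.2], [0, 0, -0.4, 0, 0.2], [0, 0, -0.4, 0, 0.2], [0, 0, -0.4, 0, 0.2]])

```text
time_s: 4.05
eef_pos: [479.2, 258.8, 104.8]
tool_rot: [3.139, -0.001, 1.571]
wrist_force: [0.2, 0.2, -1.1]
gripper_width: 0.423
grip_force: 60.5
```

```bash
python3 - <<'E'
from h import *
s=grab("side");st=get_state();print(st["eef_pos"],st["gripper_width"])
for z in(105,110): print(proj("side",(478.6,258.5,z)),proj("side",(458.6,258.5,z)))
cv2.imwrite("pics/d.png",cv2.resize(s[180:330,250:400],(600,600),interpolation=cv2.INTER_CUBIC))
E
```

```text
[478.58924708 258.50788416 103.74056251] 0.42250649642553817
[324.91963066 266.18560784] [337.75891591 266.93772839]
[324.9839595  263.93375698] [337.88392447 264.68690391]
```

View pics/d.png

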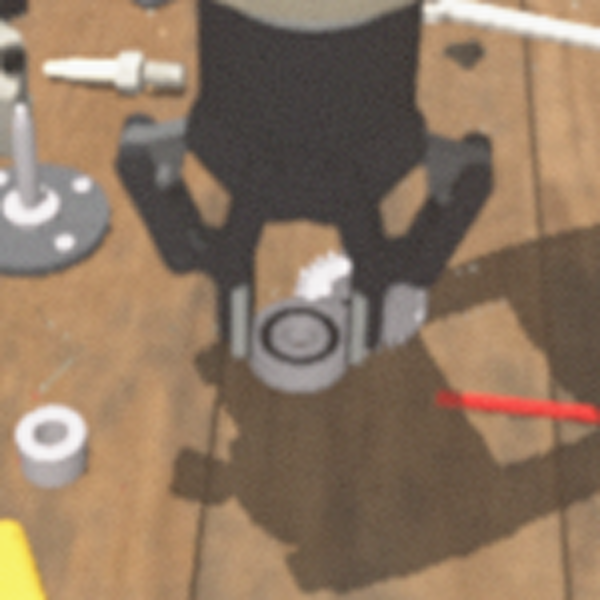

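The bearing is held level between the pads. I carry it above the short post.

>>> servo_tool(moves=[[-0.82, 0.219, 0, 0, 0.2], [-0.82, 0.219, 0, 0, 0.2], [-0.82, 0.219, 0, 0, 0.2], [-0.82, 0.219, 0, 0, 0.2], [-0.82, 0.219, 0, 0, 0.2]])

```text
time_s: 4.6
eef_pos: [533.7, 49.4, 102.3]
tool_rot: [-3.14, 0.001, 1.568]
wrist_force: [-0.1, 1.3, -0.6]
gripper_width: 0.421
grip_force: 60.5
```

>>> servo_tool(moves=[[-0.82, 0.219, 0, 0, 0.2], [-0.82, 0.219, 0, 0, 0.2], [-0.82, 0.219, 0, 0, 0.2], [-0.82, 0.219, 0, 0, 0.2], [-0.82, 0.219, 0, 0, 0.2], [-0.82, 0.219, 0.1, 0, 0.2], [-0.82, 0.219, 0.1, 0, 0.2], [-0.82, 0.219, 0.1, 0, 0.2]])

```text
time_s: 5.4
eef_pos: [587.1, -150.6, 77.5]
tool_rot: [-3.139, -0.001, 1.571]
wrist_force: [-0.3, 0.6, -0.5]
gripper_width: 0.427
grip_force: 60.5
```

```bash
python3 - <<'E'
from h import *
s=grab("side");t=grab("top");st=get_state();print(st["eef_pos"],st["wrist_force"])
b=cv2.resize(s[110:210,240:340],(400,400),interpolation=cv2.INTER_CUBIC)
a=cv2.resize(t[121:221,345:445],(400,400),interpolation=cv2.INTER_CUBIC)
cv2.imwrite("pics/e.png",cv2.hconcat([a,b]))
for p in((588.2,-151.5,52),(588.2,-151.5,87),(588.2,-151.5,75)):print(proj("side",p))
E
```

```text
[ 588.22379429 -150.79849752   78.66317128] [-0.51010671 -0.63511324 -1.73407547]
[289.5541739  154.98737996]
[289.08495854 142.26971798]
[289.24809912 146.69149716]
```

View pics/e.png

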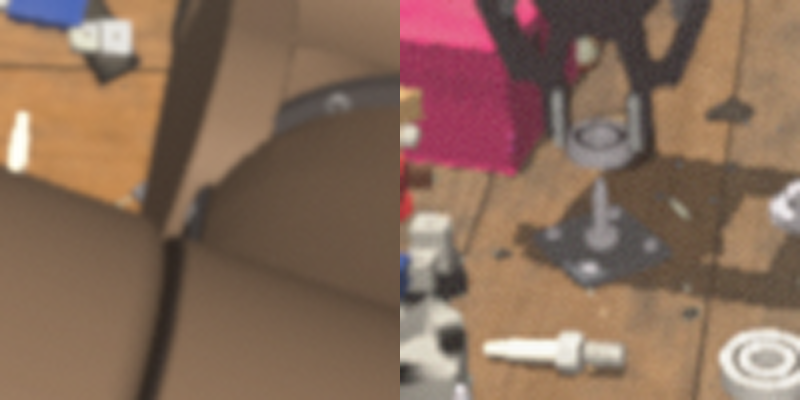

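The bearing (289.6,143) sits straight over the post tip (289.6,154), which matches the prediction. I thread it down stepwise, watching the force.

>>> servo_tool(moves=[[0, 0, 0.06, 0, 0.2], [0, 0, 0.1, 0, 0.2], [0, 0, 0.13, 0, 0.2], [0, 0, 0.16, 0, 0.2], [0, 0, 0.16, 0, 0.2], [0, 0, 0.16, 0, 0.2]])

```text
time_s: 6.1
eef_pos: [588.1, -151.6, 38.1]
tool_rot: [-3.141, -0.0, 1.571]
wrist_force: [1.0, -0.0, -0.2]
gripper_width: 0.425
grip_force: 60.5
```

>>> servo_tool(moves=[[0, 0, 0.03, 0, 0.2], [0, 0, 0.06, 0, 0.2], [0, 0, 0.08, 0, 0.2], [0, 0, 0.08, 0, 0.2], [0, 0, 0.08, 0, 0.2]])

```text
time_s: 6.6
eef_pos: [588.0, -151.7, 18.9]
tool_rot: [-3.141, 0.0, 1.571]
wrist_force: [-6.0, -1.1, 20.1]
gripper_width: 0.424
grip_force: 65.5
```

Seated (20 N upward at the seat height). I release and lift.

>>> servo_tool(moves=[[0, 0, 0, 0, 0.6], [0, 0, 0, 0, 0.6], [0, 0, 0, 0, 0.6], [0, 0, 0, 0, 0.6], [0, 0, -0.1, 0, 0.6], [0, 0, -0.25, 0, 0.6], [0, 0, -0.34, 0, 0.6], [0, 0, -0.34, 0, 0.6]])

```text
time_s: 7.4
eef_pos: [590.1, -152.2, 106.4]
tool_rot: [3.137, 0.002, 1.571]
wrist_force: [1.0, 0.3, -1.0]
gripper_width: 0.601
grip_force: 0.0
```

```bash
python3 - <<'E'
from h import *
s=grab("side");st=get_state();print(st["eef_pos"])
MODEL["d"]=[(20,14),(20,26)]
print(blob(s,290,167,h=15,sat=60),sil("side","d",588.2,-151.5))
E
```

```text
[ 589.17153934 -151.90106476  104.74435775]
(array([289.71398747, 169.65344468]), 479.0) (array([289.95478767, 166.21679847]), 179.413307036506)
```

>>> servo_tool(moves=[[-0.208, -0.496, 0, 0, 0.6], [-0.208, -0.496, 0, 0, 0.6], [-0.208, -0.496, 0, 0, 0.6], [-0.208, -0.496, 0.2, 0, 0.6], [-0.208, -0.496, 0.3, 0, 0.6], [-0.208, -0.496, 0.3, 0, 0.6]])

```text
time_s: 8.05
eef_pos: [461.5, -202.6, 25.1]
tool_rot: [-3.136, -0.003, 1.57]
wrist_force: [-0.0, 0.1, 0.2]
gripper_width: 0.607
grip_force: 0.0
```

```bash
python3 - <<'E'
from h import *
s=grab("side");t=grab("top");st=get_state();print(st["eef_pos"])
a=cv2.resize(s[110:210,240:340],(400,400),interpolation=cv2.INTER_CUBIC)
b=cv2.resize(s[110:210,290:390],(400,400),interpolation=cv2.INTER_CUBIC)
cv2.imwrite("pics/f.png",cv2.hconcat([a,b]))
E
```

```text
[ 463.65648886 -203.30060178   27.90047294]
```

View pics/f.png

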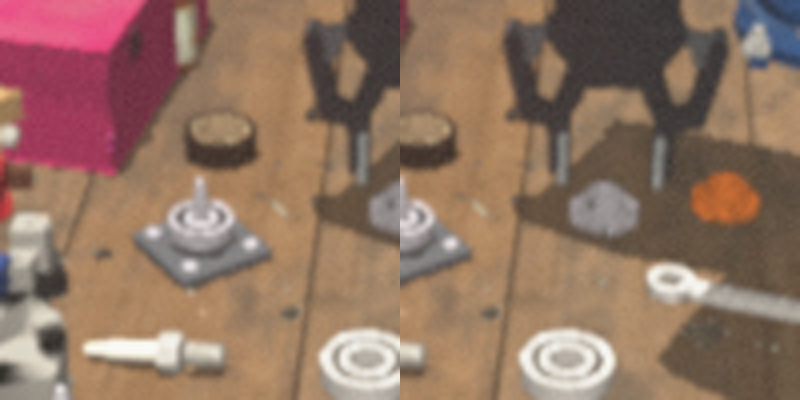

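The bearing is level and seated on the short post (289.6,165), and the pads straddle the small gear's hub (341,160). I grip the hub and lift.

>>> servo_tool(moves=[[0, 0, 0.05, 0, 0.6], [0, 0, 0.073, 0, 0.6], [0, 0, 0.073, 0, 0.6], [0, 0, 0.073, 0, 0.1], [0, 0, 0.073, 0, 0.1], [0, 0, 0.073, 0, 0.1], [0, 0, 0.073, 0, 0.1], [0, 0, 0.073, 0, 0.1], [0, 0, 0.073, 0, 0.1], [0, 0, 0.073, 0, 0.1], [0, 0, 0.073, 0, 0.1]])

```text
time_s: 9.25
eef_pos: [464.4, -203.7, 10.7]
tool_rot: [3.141, 0.0, 1.571]
wrist_force: [-0.5, 0.8, 8.4]
gripper_width: 0.242
grip_force: 58.4
```

>>> servo_tool(moves=[[0, 0, -0.1, 0, 0.1], [0, 0, -0.25, 0, 0.1], [0, 0, -0.3, 0, 0.1], [0, 0, -0.3, 0, 0.1], [0, 0, -0.3, 0, 0.1]])

```text
time_s: 9.75
eef_pos: [464.1, -203.5, 84.7]
tool_rot: [3.141, 0.0, 1.571]
wrist_force: [0.5, -0.1, -2.2]
gripper_width: 0.243
grip_force: 59.6
```

>>> servo_tool(moves=[[0.208, 0.496, 0, 0, 0.1], [0.208, 0.496, 0, 0, 0.1], [0.208, 0.496, 0, 0, 0.1], [0.208, 0.496, 0, 0, 0.1], [0.208, 0.496, 0.05, 0, 0.1], [0.208, 0.496, 0.08, 0, 0.1], [0.208, 0.496, 0.1, 0, 0.1], [0.208, 0.496, 0.12, 0, 0.1], [0.208, 0.496, 0.14, 0, 0.1], [0.208, 0.496, 0.14, 0, 0.1]])

```text
time_s: 10.75
eef_pos: [587.6, -151.7, 49.4]
tool_rot: [-3.141, -0.0, 1.57]
wrist_force: [0.3, 1.0, -0.7]
gripper_width: 0.24
grip_force: 59.7
```

>>> servo_tool(moves=[[0, 0, 0.03, 0, 0.1], [0, 0, 0.05, 0, 0.1], [0, 0, 0.053, 0, 0.1], [0, 0, 0.053, 0, 0.1]])

```text
time_s: 11.15
eef_pos: [588.2, -151.6, 36.8]
tool_rot: [3.142, 0.0, 1.571]
wrist_force: [-1.6, 0.2, 1.2]
gripper_width: 0.241
grip_force: 59.9
```

>>> servo_tool(moves=[[0, 0, 0, 0, 0.5], [0, 0, 0, 0, 0.5], [0, 0, 0, 0, 0.5], [0, 0, 0, 0, 0.5], [0, 0, -0.1, 0, 0.6], [0, 0, -0.2, 0, 0.8], [0, 0, -0.28, 0, 0.8], [0, 0, -0.28, 0, 0.8]])

```text
time_s: 11.95
eef_pos: [589.7, -152.1, 109.4]
tool_rot: [3.138, 0.001, 1.571]
wrist_force: [-0.4, -0.2, -0.5]
gripper_width: 0.801
grip_force: 0.0
```

>>> servo_tool(moves=[[0.48, -0.436, 0, 0, 0.8], [0.48, -0.436, 0, 0, 0.8], [0.48, -0.436, 0, 0, 0.8], [0.48, -0.436, 0, 0, 0.8], [0.48, -0.436, 0.15, 0, 0.8], [0.48, -0.436, 0.3, 0, 0.8], [0.48, -0.436, 0.3, 0, 0.8], [0.48, -0.436, 0.3, 0, 0.8]])

```text
time_s: 12.75
eef_pos: [478.6, -31.6, 31.6]
tool_rot: [-3.139, -0.0, 1.571]
wrist_force: [0.4, -0.9, 1.1]
gripper_width: 0.801
grip_force: 0.0
```

```bash
python3 - <<'E'
from h import *
s=grab("side");st=get_state();print(st["eef_pos"])
a=cv2.resize(s[110:210,240:340],(400,400),interpolation=cv2.INTER_CUBIC)
b=cv2.resize(s[140:240,280:380],(400,400),interpolation=cv2.INTER_CUBIC)
cv2.imwrite("pics/g.png",cv2.hconcat([a,b]))
E
```

```text
[479.47369274 -31.76582148  32.47177027]
```

View pics/g.png

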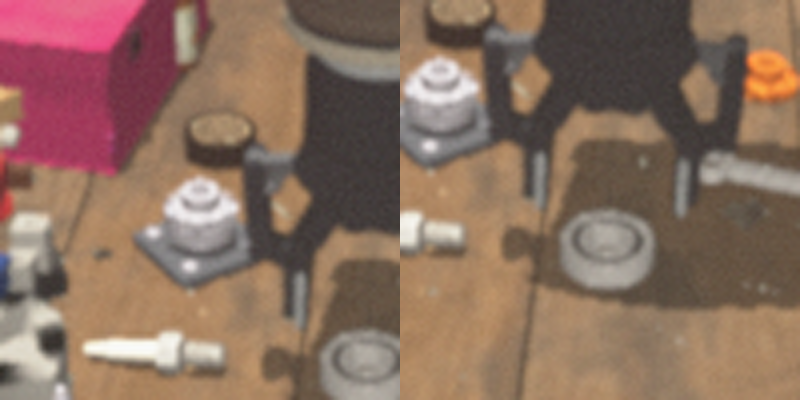

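The small gear is seated level on the short post (200,195 in the crop), and the gripper straddles the large bearing. I grip and lift.

>>> servo_tool(moves=[[0, 0, 0.08, 0, 0.8], [0, 0, 0.114, 0, 0.8], [0, 0, 0.114, 0, 0.8], [0, 0, 0.114, 0, 0.3], [0, 0, 0.114, 0, 0.3], [0, 0, 0.114, 0, 0.3], [0, 0, 0.114, 0, 0.3], [0, 0, 0.114, 0, 0.3], [0, 0, 0.114, 0, 0.3], [0, 0, 0.114, 0, 0.3]])

```text
time_s: 13.8
eef_pos: [479.6, -31.7, 4.7]
tool_rot: [3.14, 0.0, 1.571]
wrist_force: [-2.8, 0.3, 15.7]
gripper_width: 0.576
grip_force: 59.4
```

>>> servo_tool(moves=[[0, 0, -0.1, 0, 0.3], [0, 0, -0.3, 0, 0.3], [0, 0, -0.45, 0, 0.3], [0, 0, -0.45, 0, 0.3], [0, 0, -0.45, 0, 0.3]])

```text
time_s: 14.3
eef_pos: [479.9, -31.7, 117.2]
tool_rot: [3.139, 0.0, 1.571]
wrist_force: [-0.8, 0.1, -2.4]
gripper_width: 0.572
grip_force: 63.9
```

>>> servo_tool(moves=[[0.47, 0.582, 0, 0, 0.3], [0.47, 0.582, 0, 0, 0.3], [0.47, 0.582, 0, 0, 0.3], [0.47, 0.582, 0, 0, 0.3], [0.47, 0.582, 0, 0, 0.3], [0.47, 0.582, 0.08, 0, 0.3], [0.47, 0.582, 0.12, 0, 0.3], [0.47, 0.582, 0.12, 0, 0.3], [0.47, 0.582, 0.12, 0, 0.3]])

```text
time_s: 15.2
eef_pos: [624.1, 85.5, 85.4]
tool_rot: [-3.14, 0.0, 1.57]
wrist_force: [-0.6, 0.7, -0.5]
gripper_width: 0.572
grip_force: 63.8
```

```bash
python3 - <<'E'
from h import *
s=grab("side");st=get_state();print(st["eef_pos"])
b=cv2.resize(s[160:260,200:333],(798,600),interpolation=cv2.INTER_CUBIC)
cv2.imwrite("pics/k.png",b)
for p in((624.6,86,76),(624.6,86,82.5),(624.6,86,98)):print(proj("side",p))
E
```

```text
[624.57955088  85.5810269   85.98605075]
[254.82371541 207.19028307]
[254.54567207 204.54756921]
[253.87146168 198.13941297]
```

View pics/k.png

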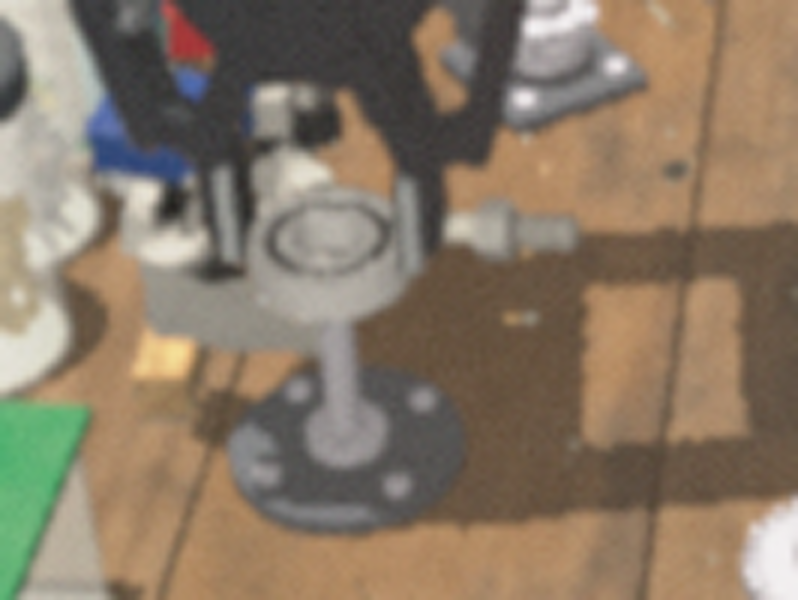

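The bearing's top centre is at (254.3,199.1) against (253.9,198.1) predicted, so it is aligned. I thread it down.

>>> servo_tool(moves=[[0, 0, 0.03, 0, 0.3], [0, 0, 0.06, 0, 0.3], [0, 0, 0.09, 0, 0.3], [0, 0, 0.12, 0, 0.3], [0, 0, 0.15, 0, 0.3], [0, 0, 0.15, 0, 0.3]])

```text
time_s: 15.85
eef_pos: [623.9, 85.8, 47.0]
tool_rot: [-3.14, 0.0, 1.571]
wrist_force: [0.0, -0.2, -2.6]
gripper_width: 0.573
grip_force: 63.8
```

>>> servo_tool(moves=[[0, 0, 0.04, 0, 0.3], [0, 0, 0.08, 0, 0.3], [0, 0, 0.11, 0, 0.3], [0, 0, 0.12, 0, 0.3], [0, 0, 0.12, 0, 0.3]])

```text
time_s: 16.35
eef_pos: [624.4, 85.9, 18.7]
tool_rot: [-3.141, 0.0, 1.571]
wrist_force: [-5.8, -0.4, 15.2]
gripper_width: 0.576
grip_force: 65.6
```

>>> servo_tool(moves=[[0, 0, 0, 0, 0.72], [0, 0, 0, 0, 0.72], [0, 0, 0, 0, 0.72], [0, 0, 0, 0, 0.72], [0, 0, -0.1, 0, 0.72], [0, 0, -0.25, 0, 0.6], [0, 0, -0.36, 0, 0.6], [0, 0, -0.36, 0, 0.6]])

```text
time_s: 17.15
eef_pos: [627.0, 86.1, 112.1]
tool_rot: [3.136, -0.001, 1.571]
wrist_force: [0.1, -0.1, -0.1]
gripper_width: 0.601
grip_force: 0.0
```

>>> servo_tool(moves=[[0.605, -0.149, 0, 0, 0.6], [0.605, -0.149, 0, 0, 0.6], [0.605, -0.149, 0, 0, 0.6], [0.605, -0.149, 0, 0, 0.6], [0.605, -0.149, 0.15, 0, 0.6], [0.605, -0.149, 0.28, 0, 0.6], [0.605, -0.149, 0.28, 0, 0.6], [0.605, -0.149, 0.28, 0, 0.6]])

```text
time_s: 17.95
eef_pos: [587.1, 236.7, 38.0]
tool_rot: [-3.14, 0.001, 1.571]
wrist_force: [0.7, 0.6, 0.9]
gripper_width: 0.605
grip_force: 0.0
```

```bash
python3 - <<'E'
from h import *
s=grab("side");st=get_state();print(st["eef_pos"])
a=cv2.resize(s[180:280,210:310],(400,400),interpolation=cv2.INTER_CUBIC)
b=cv2.resize(s[230:330,210:310],(400,400),interpolation=cv2.INTER_CUBIC)
cv2.imwrite("pics/l.png",cv2.hconcat([a,b]))
E
```

```text
[587.96724931 236.99544204  39.10360393]
```

View pics/l.png

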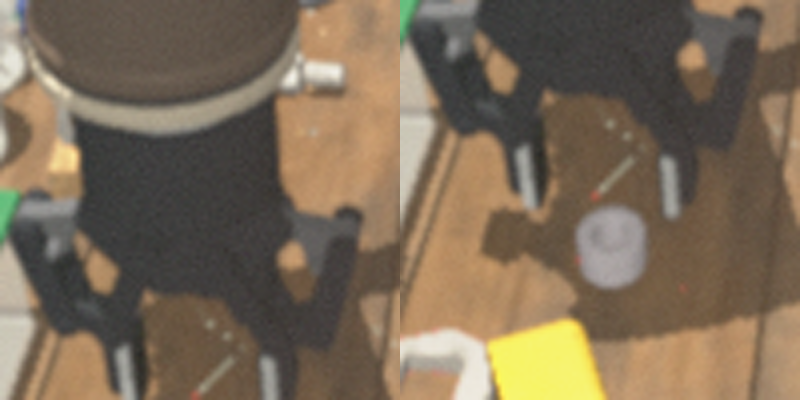

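The gripper is centred over the sleeve (263,291). I grip and lift.

>>> servo_tool(moves=[[0, 0, 0.1, 0, 0.6], [0, 0, 0.136, 0, 0.6], [0, 0, 0.136, 0, 0.6], [0, 0, 0.136, 0, 0.1], [0, 0, 0.136, 0, 0.1], [0, 0, 0.136, 0, 0.1], [0, 0, 0.136, 0, 0.1], [0, 0, 0.136, 0, 0.1], [0, 0, 0.136, 0, 0.1], [0, 0, 0.136, 0, 0.1]])

```text
time_s: 19.0
eef_pos: [588.1, 237.3, 5.8]
tool_rot: [3.14, -0.001, 1.571]
wrist_force: [-1.9, -1.3, 7.6]
gripper_width: 0.325
grip_force: 58.6
```

>>> servo_tool(moves=[[0, 0, -0.1, 0, 0.1], [0, 0, -0.3, 0, 0.1], [0, 0, -0.42, 0, 0.1], [0, 0, -0.42, 0, 0.1], [0, 0, -0.42, 0, 0.1]])

```text
time_s: 19.5
eef_pos: [587.9, 237.4, 110.6]
tool_rot: [3.139, -0.001, 1.571]
wrist_force: [-0.3, 0.1, -1.3]
gripper_width: 0.319
grip_force: 59.7
```

>>> servo_tool(moves=[[-0.605, 0.149, 0, 0, 0.1], [-0.605, 0.149, 0, 0, 0.1], [-0.605, 0.149, 0, 0, 0.1], [-0.605, 0.149, 0, 0, 0.1], [-0.605, 0.149, 0, 0, 0.1], [-0.605, 0.149, 0.08, 0, 0.1], [-0.605, 0.149, 0.11, 0, 0.1], [-0.605, 0.149, 0.14, 0, 0.1], [-0.605, 0.149, 0.17, 0, 0.1], [-0.605, 0.149, 0.2, 0, 0.1], [-0.605, 0.149, 0.2, 0, 0.1]])

```text
time_s: 20.6
eef_pos: [624.1, 86.1, 58.3]
tool_rot: [-3.14, 0.0, 1.571]
wrist_force: [-0.3, -0.5, -0.6]
gripper_width: 0.322
grip_force: 59.6
```

>>> servo_tool(moves=[[0, 0, 0.03, 0, 0.1], [0, 0, 0.06, 0, 0.1], [0, 0, 0.09, 0, 0.1], [0, 0, 0.098, 0, 0.1], [0, 0, 0.098, 0, 0.1]])

```text
time_s: 21.1
eef_pos: [624.7, 85.9, 35.3]
tool_rot: [3.141, -0.0, 1.571]
wrist_force: [-4.2, -0.1, 14.2]
gripper_width: 0.319
grip_force: 61.1
```

>>> servo_tool(moves=[[0, 0, 0, 0, 0.5], [0, 0, 0, 0, 0.5], [0, 0, 0, 0, 0.5], [0, 0, 0, 0, 0.5], [0, 0, -0.1, 0, 0.5], [0, 0, -0.2, 0, 0.6], [0, 0, -0.3, 0, 0.6], [0, 0, -0.3, 0, 0.6], [0, 0, -0.3, 0, 0.6]])

```text
time_s: 22.0
eef_pos: [624.9, 85.9, 110.1]
tool_rot: [3.141, -0.0, 1.571]
wrist_force: [-0.6, 0.5, -0.2]
gripper_width: 0.598
grip_force: 0.0
```

>>> servo_tool(moves=[[0.176, -0.676, 0, 0, 0.6], [0.176, -0.676, 0, 0, 0.6], [0.176, -0.676, 0, 0, 0.6], [0.176, -0.676, 0, 0, 0.6], [0.176, -0.676, 0.15, 0, 0.6], [0.176, -0.676, 0.3, 0, 0.6], [0.176, -0.676, 0.36, 0, 0.6], [0.176, -0.676, 0.399, 0, 0.6], [0.176, -0.676, 0.399, 0, 0.6], [0.176, -0.676, 0.399, 0, 0.6]])

```text
time_s: 23.0
eef_pos: [455.7, 129.9, 10.2]
tool_rot: [-3.141, 0.0, 1.571]
wrist_force: [0.7, 0.5, -0.2]
gripper_width: 0.598
grip_force: 0.0
```

>>> servo_tool(moves=[[0, 0, 0, 0, 0.1], [0, 0, 0, 0, 0.1], [0, 0, 0, 0, 0.1], [0, 0, 0, 0, 0.1], [0, 0, 0, 0, 0.1], [0, 0, 0, 0, 0.1], [0, 0, 0, 0, 0.1]])

```text
time_s: 23.7
eef_pos: [456.3, 130.0, 11.2]
tool_rot: [3.14, -0.0, 1.571]
wrist_force: [-1.7, -1.3, 12.4]
gripper_width: 0.312
grip_force: 58.2
```

>>> servo_tool(moves=[[0, 0, -0.1, 0, 0.1], [0, 0, -0.3, 0, 0.1], [0, 0, -0.4, 0, 0.1], [0, 0, -0.4, 0, 0.1], [0, 0, -0.4, 0, 0.1]])

```text
time_s: 24.2
eef_pos: [456.1, 130.0, 110.8]
tool_rot: [3.139, -0.0, 1.571]
wrist_force: [-0.6, -1.1, -2.8]
gripper_width: 0.312
grip_force: 59.9
```

```bash
python3 - <<'E'
from h import *
s=grab("side");st=get_state();print(st["eef_pos"])
MODEL["p"]=[(26,14),(26,30)]
MODEL["s"]=[(15,30),(15,50)]
b,a=blob(s,256,226,h=22,sat=60)
print(b,a,sil("side","p",624.6,86),sil("side","s",624.6,86))
E
```

```text
[455.41408475 129.82728597 109.95293724]
[254.2870229  226.78931298] 1310.0 (array([256.9756068, 228.3647619]), 503.50251126813237) (array([256.29260052, 221.40058828]), 233.83476470632013)
```

Large gear held. I carry it to the tall post and thread it down.

>>> servo_tool(moves=[[-0.176, 0.676, 0, 0, 0.1], [-0.176, 0.676, 0, 0, 0.1], [-0.176, 0.676, 0, 0, 0.1], [-0.176, 0.676, 0, 0, 0.1], [-0.176, 0.676, 0, 0, 0.1], [-0.176, 0.676, 0, 0, 0.1], [-0.176, 0.676, 0.06, 0, 0.1], [-0.176, 0.676, 0.09, 0, 0.1], [-0.176, 0.676, 0.12, 0, 0.1], [-0.176, 0.676, 0.15, 0, 0.1], [-0.176, 0.676, 0.15, 0, 0.1]])

```text
time_s: 25.35
eef_pos: [623.8, 86.0, 71.3]
tool_rot: [-3.14, 0.0, 1.571]
wrist_force: [0.0, 0.5, -1.9]
gripper_width: 0.313
grip_force: 60.0
```

>>> servo_tool(moves=[[0, 0, 0.025, 0, 0.1], [0, 0, 0.04, 0, 0.1], [0, 0, 0.046, 0, 0.1], [0, 0, 0.046, 0, 0.1]])

```text
time_s: 25.75
eef_pos: [624.7, 85.9, 61.1]
tool_rot: [3.142, -0.0, 1.571]
wrist_force: [0.1, 0.3, -2.5]
gripper_width: 0.313
grip_force: 60.1
```

>>> servo_tool(moves=[[0, 0, 0, 0, 0.5], [0, 0, 0, 0, 0.5], [0, 0, 0, 0, 0.5], [0, 0, 0, 0, 0.5], [0, 0, -0.1, 0, 0.5], [0, 0, -0.3, 0, 0.5], [0, 0, -0.4, 0, 0.5], [0, 0, -0.4, 0, 0.5], [0, -0.5, -0.4, 0, 0.5], [0, -0.5, -0.4, 0, 0.5], [0, -0.5, -0.4, 0, 0.5], [0, -0.5, -0.4, 0, 0.5]])

```text
time_s: 26.95
eef_pos: [495.3, 85.8, 160.4]
tool_rot: [-3.138, 0.0, 1.571]
wrist_force: [-0.9, -0.2, 0.3]
gripper_width: 0.502
grip_force: 0.0
```

```bash
python3 - <<'E'
from h import *
s=grab("side");t=grab("top");print(get_state()["eef_pos"])
R=lambda i:cv2.resize(i,(400,400),interpolation=cv2.INTER_CUBIC)
a=R(s[180:260,215:295]);b=R(s[125:205,250:330]);
cv2.imwrite("pics/m.png",cv2.hconcat([a,b]))
for p in((624.6,86,70),(624.6,86,50),(624.6,86,30),(588.2,-151.5,46)):print(proj("side",p))
E
```

```text
[499.63551068  85.94533216 160.96422771]
[255.07796268 209.60682282]
[255.90915856 217.50707639]
[256.71612556 225.17704206]
[289.63262574 157.11374657]
```

View pics/m.png

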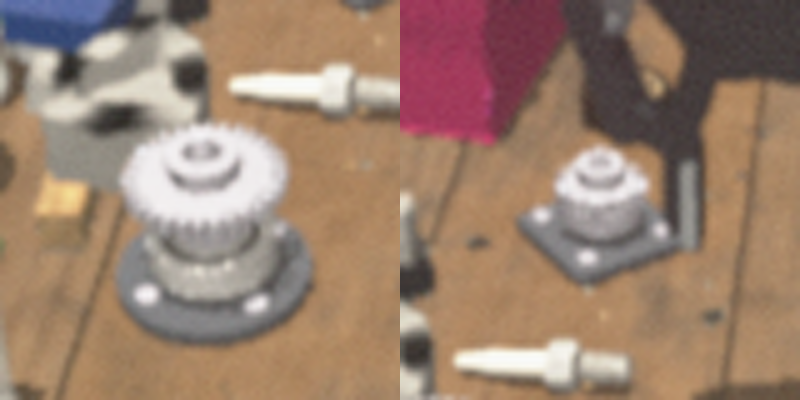

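Both stacks are level. The hub tops are at (255.4,209.6) and (290,156.6), against (255.1,209.6) and (289.6,157.1) predicted for fully seated parts. I hand in.

```bash
python3 -c "
from station import *
print(job_done())"
```

```text
the job is handed in; nothing more can be done
None
```

I kitted both posts in assembly order and handed the job in at about 27 s of robot time; the last side view showed both stacks level and seated at the expected heights, but the hand-in returned no verdict.

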